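Clear the tin and pop the touch-latch cupboard ajar

ROBOT

A 6-joint arm with a two-finger parallel gripper is mounted at the origin on the work surface. World frame = base frame: x ahead of the robot, y to its left, z up, the work surface at z = 0. Lengths are in mm, angles in degrees, forces in N, time in s.
With the tool pointing down it reaches from about 325 to 775 mm from the base axis. Payload 5.5 kg.
Tool frame: the origin (TCP) lies midway between the tips of the shut fingers; the grasp point (between the pads) lies 19 mm behind it; z points along the fingers, y is the direction in which the jaws open and shut (so a half turn about z gives the same grasp; the last joint's range is limited). The gripper opens to 88 mm and grips with 3 to 60 N. Pads are 20 mm wide; open, the fingers measure 115 mm over their backs; the gripper's body (75 mm by 178 mm) begins 61 mm behind the grasp point.
Start: joints at [-69.483, 5.22, 70.514, -0, 104.267, -3.249], TCP at [241.805, -549.132, 196.031] pointing down, gripper open.
Joint ranges: [-164.24, 164.24], [-49.07, 125.15], [9.68, 141.18], [-86.29, 266.29], [3.28, 154.24], [-151.56, 151.56]. Speed limits (degrees/s): [147.25, 147.25, 172.46, 180, 180, 180].

INTERFACE

Orientations are given as a 3x3 rotation matrix whose columns are the frame's x, y, z axes.
In Python, from station import bot, vision, job gives the robot as it stands.
- The arm moves only by the tool jog_arm, never from a script. Its argument "moves" is a list of rows, each an object of numbers: "ax", "ay", "az": the turn, a rotation vector about the world's x, y, z in degrees; "tx", "ty", "tz": the shift along the world's x, y, z in mm; "fingers": the gripper command: -1 is shut, 1 is fully open, values between are in proportion. In form: [{"ax": .., "ay": .., "az": .., "tx": .., "ty": .., "tz": .., "fingers": ..}, ...]. A call has 1 to 5 rows; each row is the pose to reach, as a shift and turn from the pose measured when the call began; what a row does not reach only later rows make up. A row lasts 1/10 s, in which the tool goes at most 50 mm and 8.59 degrees, less where a joint would pass 70% of its speed; a pose out of reach is approached as far as the arm can. A call with a gripper value outside its range is refused whole. The fingers move at their own pace and stop on an object; "squeeze" is the grip in N (left out, the last holds). Time passes only in rows, so rows that repeat a pose let the fingers close. It gives the time, the measured TCP pose, the force and the opening at its end, in the units of the state.
- bot.observe(): the state, without advancing time (a new reading comes with each control period).
- vision.snapshot(name): name is "scene" or "top" or "wrist"; returns a dict with "pixels" (384x512x3 uint8, red, green, blue), "range_z" (384x512 float32, mm along the optical axis (not along the pixel's ray), 0 where there is no reading), "mtx" (3x3 intrinsics, pixels), "k1" (the pictures are not rectified: a ray, as slopes to the right and down, at radius r is drawn at 1 + k1 r^2 times it, then the intrinsics apply), "rvec" (rotation vector, rad) and "tvec" (3), from world to camera coordinates, as OpenCV has them; the wrist camera has in their place "tool_from_camera" (4x4, takes a point from camera to tool coordinates, whose origin is the TCP and whose axes are the flange's). Camera axes: x right, y down, z forward; pixel columns grow to the right and rows downward; lengths in mm; the calibration is good to about 2 mm. A picture is of the moment at which its call begins: read the wrist's pose just before it.
- job.close_job(): hands the job in, once; it reports no verdict.
The state is a dict: "time": time; "q": joint angles; "dq": joint speeds; "effort": joint torques, N m; "position": TCP position; "tcp_rot": TCP orientation; "force": force on the tool from outside, world axes, zero at the start; "ft_torque": the same for the moment, N m; "gripper_width": finger opening in mm.
Only numpy, scipy, OpenCV 4.12 (cv2) and the standard library are available. Lean on these libraries where they do the work, as an engineer would, in place of code of your own. Each camera call takes 0.05 s, during which the arm holds its last target. There are 200 camera calls.

TASK

The little worktop cupboard has no handle: its door opens when it is pressed in and let go, but the steel tin stands in the way of its swing. Push the tin aside along the worktop with the fingers, never picking it up or tipping it, then gently press the door in near its free edge and back off, so that its spring swings it ajar to its stop without the open door striking the tin. Leave the bowl, the bottle and the mug alone.

Things in the scene. Friction and masses are not known exactly. Their poses are not given: they have to be found in the camera images.
- cupboard: Plywood worktop cupboard, fixed to the table. Carcass 200 deep (its own x), 240 wide (y), 160 mm high (z); origin at the centre of its underside, on the table. Its front, with the white door, faces its own -x; the outer face of the shut door is the plane x = -122 mm, from y = -114 to +116 mm and z = 4 to 156 mm. Nothing stands on its top.
- door (a joint): Angle of the plain white door (rad), on a vertical hinge at the cupboard's +y side: 0 = shut on its catch, negative = pressed in (hard stop at -0.03, some 6 mm at the free edge), positive = open, free edge swinging out to the cupboard's -x side, up to its stop at +0.60 (edge then about 130 mm out). It cannot be pulled open; pressing in frees the catch for good.
- door_press (a point): Point to press along the cupboard's +x: on the door's outer face, 35 mm in from its free vertical edge and 31 mm below its top edge, about 125 mm above the table; moves with the door. 6 to 8 N here reaches the stop; held in 5 mm for 0.2 s the catch lets go, and as the finger backs off the spring (2 to 4 N) swings the door out after it.
- door_free_edge (a point): Free vertical edge of the door (the cupboard's -y side), half-way up, on the outer face; moves with the door.
- door_hinge (a point): On the door's vertical hinge axis, at mid height (80 mm), at x = -106, y = +116 mm in the cupboard's frame. The door reaches 230 mm from it.
- tin: Closed stainless steel tin, loose, 0.35 to 0.7 kg, standing in the sweep of the door about 30 to 60 mm off its face. Body 95 (its x) by 120 (its y) by 46 mm high, with a lid 99 by 124 mm up to 55 mm high; origin at the centre of its underside. Its y runs nearly along the door. There is free worktop beyond the door's free edge.
- bowl: Open steel bowl, rim radius 65, 55 mm high, loose, a bystander; origin at the centre of its underside.
- bottle: White plastic bottle, radius 33, 190 mm high, loose, a bystander; origin at the centre of its underside.
- mug: White mug, radius 38, 85 mm high, handle to its +y, loose, a bystander; origin at the centre of its underside.

How it is judged:
By the outcome, as a careful person would: the job done as asked, in the order asked, and still so for the second after the job is handed in, with the robot touching nothing.
It also fails if it takes over 51 s, if anything falls off the work surface, if the arm or the gripper's body presses on something with over 40 N, if the wrist force passes 120 N, or if a joint passes its speed limit or range.

## Working session

There is one attempt and no reset: what is moved stays moved. The work goes in short steps, Python scripts to look and compute and a tool call to move; the robot and the scene stay as the last step left them, time stands still between calls to the robot, and variables do not carry over. Pictures are saved under pics/ and viewed, about 8 in all and at most 12, crops included, and the job is handed in when it is done.

Besides the shell and the picture viewer there is one more tool, called after "Call:" as name([rows], argument=value, ...), one row to a line, values as JSON. jog_arm: Moves the arm, as the interface text tells. Its arguments: {"type":"object","properties":{"moves":{"type":"array"},"squeeze":{"type":"number"}},"required":["moves"]}

```bash
ls; mkdir -p pics; cat > h.py <<'E'
import numpy as np, cv2
from station import bot, vision, job
def cloud(s):
    """world points per pixel (fixed cameras) from range_z"""
    h,w=s["range_z"].shape; K=np.array(s["mtx"],float); k1=float(s["k1"])
    u,v=np.meshgrid(np.arange(w),np.arange(h))
    p=cv2.undistortPoints(np.stack([u,v],-1).reshape(-1,1,2).astype(float),K,np.array([k1,0,0,0.])).reshape(h,w,2)
    z=s["range_z"].astype(float)
    c=np.dstack([p[...,0]*z,p[...,1]*z,z])
    R=cv2.Rodrigues(np.array(s["rvec"],float))[0]; t=np.array(s["tvec"],float).ravel()
    P=(c-t)@R; P[z==0]=np.nan
    return P
E
python3 - <<'E'
from h import *
for n in ("top","scene"):
    s=vision.snapshot(n); cv2.imwrite(f"pics/{n}0.png",s["pixels"][...,::-1])
    np.savez(f"{n}0.npz",P=cloud(s),pix=s["pixels"])
o=bot.observe(); print(o)
E
```

```text
pics
{'time': 0.1, 'q': array([-6.94821681e+01,  5.25977284e+00,  7.05734368e+01, -1.88622126e-03,
        1.04266137e+02, -3.24764888e+00]), 'dq': array([ 0.00739579, -0.02169002, -0.19542616, -0.00330173, -0.0579166 ,
        0.02005011]), 'effort': array([ 3.68134934e-03, -4.47857094e+01, -4.07570815e+01,  7.00731017e-02,
        2.84219318e-02, -9.14688144e-05]), 'position': array([ 241.68796943, -548.84066967,  195.02497064]), 'tcp_rot': array([[ 9.15205906e-01,  4.02986033e-01, -6.37621713e-04],
       [ 4.02986532e-01, -9.15204488e-01,  1.61275110e-03],
       [ 6.63619124e-05, -1.73295229e-03, -9.99998496e-01]]), 'force': array([-0.60220791,  0.19117444,  0.14557787]), 'ft_torque': array([ 0.02841478, -0.00279737, -0.05011905]), 'gripper_width': 87.34252827482061}
```

View pics/top0.png

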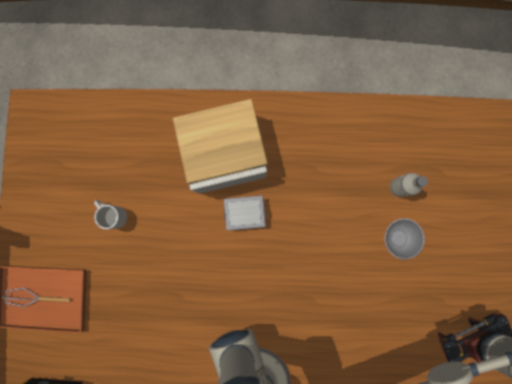

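View pics/scene0.png

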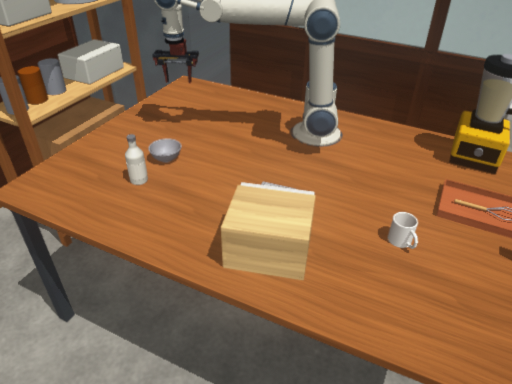

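The top view shows the cupboard roof around (220,145), the door strip from (190,188) to (266,172), and the tin at (245,212). The bowl is at (404,239), the bottle at (405,185) and the mug at (110,216). The scene view shows the cupboard from behind, and it hides the tin.

```bash
python3 - <<'E'
from h import *
d=np.load("top0.npz"); P=d["P"]; z=P[...,2]
def region(r0,r1,c0,c1,lo,hi):
    m=np.zeros(z.shape,np.uint8); m[r0:r1,c0:c1]=1
    return (m>0)&(z>lo)&(z<hi)
def rect(n,m):
    p=P[m]; r=cv2.minAreaRect(p[:,:2].astype(np.float32))
    print(n,m.sum(),"z med",np.median(p[:,2]).round(1),"c",np.round(r[0],1),"size",np.round(r[1],1),"ang",round(r[2],2)); print(cv2.boxPoints(r).round(1).tolist())
print("table z",np.nanmedian(z[250:330,120:200]))
hsv=cv2.cvtColor(d["pix"],cv2.COLOR_RGB2HSV)
wh=hsv[...,1]<60
roof=region(90,200,160,280,140,175)
rect("roof+door",roof); rect("roof wood",roof&~wh); rect("door white",roof&wh)
rect("tin",region(192,240,215,275,40,70))
rect("bowl",region(210,270,375,435,35,70))
rect("bottle",region(165,205,380,435,20,210))
rect("mug",region(195,235,85,135,60,100))
E
```

```text
table z -0.4022406783565231
roof+door 5831 z med 159.2 c [750.5 117. ] size [221.4 240.7] ang 14.94
[[612.5999755859375, 204.8000030517578], [674.5999755859375, -27.799999237060547], [888.5, 29.299999237060547], [826.5, 261.8999938964844]]
roof wood 5367 z med 159.4 c [756.9 118.9] size [208.4 241.1] ang 15.18
[[624.7999877929688, 207.89999389648438], [687.9000244140625, -24.799999237060547], [889.0, 29.799999237060547], [825.9000244140625, 262.5]]
door white 464 z med 155.5 c [651.8  90.7] size [ 17. 228.] ang 14.87
[[614.2999877929688, 198.6999969482422], [672.7999877929688, -21.600000381469727], [689.2000122070312, -17.299999237060547], [630.7000122070312, 203.10000610351562]]
tin 1228 z med 55.3 c [553.8  43.4] size [ 98.9 128.7] ang 6.51
[[497.3999938964844, 101.80000305175781], [511.8999938964844, -26.100000381469727], [610.2000122070312, -14.899999618530273], [595.5999755859375, 113.0]]
bowl 412 z med 50.0 c [ 479.9 -469.4] size [123.9 127.1] ang 0.87
[[416.8999938964844, -406.79998779296875], [418.8999938964844, -533.9000244140625], [542.7999877929688, -532.0], [540.9000244140625, -404.8999938964844]]
bottle 592 z med 124.6 c [ 648.2 -464.6] size [63.9 55.9] ang 16.0
[[609.7000122070312, -446.6000061035156], [625.0999755859375, -500.29998779296875], [686.5999755859375, -482.70001220703125], [671.2000122070312, -429.0]]
mug 237 z med 77.8 c [539.9 476.1] size [98.4 76.2] ang 12.18
[[483.79998779296875, 502.8999938964844], [499.79998779296875, 428.3999938964844], [596.0, 449.20001220703125], [580.0, 523.7000122070312]]
```

Call:
jog_arm([
  {"az": 8, "tx": 17, "ty": 42, "fingers": 0},
  {"az": 16, "tx": 34, "ty": 84, "fingers": 0},
  {"az": 24, "tx": 51, "ty": 126, "fingers": 0},
  {"az": 32, "tx": 68, "ty": 168, "fingers": 0},
  {"az": 40, "tx": 85, "ty": 210, "fingers": 0},
])

```text
$.moves[0]: bad value
```

Call:
jog_arm([
  {"az": 8, "tx": 17, "ty": 42, "fingers": 0},
  {"az": 16, "tx": 34, "ty": 84, "fingers": 0},
  {"az": 24, "tx": 51, "ty": 126, "fingers": 0},
  {"az": 30, "tx": 68, "ty": 168, "fingers": 0},
  {"az": 33, "tx": 85, "ty": 210, "fingers": 0},
])

```text
$.moves[0]: bad value
```

```bash
cat >> h.py <<'E'
from scipy.spatial.transform import Rotation as Rot
def togo(pos,R):
    o=bot.observe(); print("t",round(o["time"],2),"p",o["position"].round(1),"F",o["force"].round(1),"w",round(o["gripper_width"],1),"q",o["q"].round(0))
    print("dpos",(np.array(pos)-o["position"]).round(1),"rotvec",Rot.from_matrix(R@o["tcp_rot"].T).as_rotvec(degrees=True).round(1))
def toolR(yaw,tilt):
    """tool y (jaws) horizontal at yaw; fingers' direction leaned by tilt towards +tool y"""
    a,b=np.radians([yaw,tilt]); h=np.array([np.cos(a),np.sin(a),0]); k=np.array([0,0,1.])
    y=h*np.cos(b)+k*np.sin(b); z=h*np.sin(b)-k*np.cos(b)
    return np.column_stack([np.cross(y,z),y,z])
E
python3 - <<'E'
from h import *
togo([525,133,195],toolR(6.5,10))
E
```

```text
t 0.1 p [ 241.7 -548.8  195. ] F [-0.6  0.2  0.1] w 87.3 q [-69.   5.  71.  -0. 104.  -3.]
dpos [283.3 681.8  -0. ] rotvec [-5.4 -9.4 72.5]
```

Every row apparently needs all its fields.

Call:
jog_arm([
  {"ax": 0, "ay": 0, "az": 8, "tx": 17, "ty": 42, "tz": 0, "fingers": 0},
  {"ax": 0, "ay": 0, "az": 16, "tx": 34, "ty": 84, "tz": 0, "fingers": 0},
  {"ax": 0, "ay": 0, "az": 24, "tx": 51, "ty": 126, "tz": 0, "fingers": 0},
  {"ax": 0, "ay": 0, "az": 32, "tx": 68, "ty": 168, "tz": 0, "fingers": 0},
  {"ax": 0, "ay": 0, "az": 40, "tx": 85, "ty": 210, "tz": 0, "fingers": 0},
])

```text
time: 0.6
position: [326.9, -337.0, 194.5]
tcp_rot: [[0.437, 0.899, -0.002], [0.899, -0.437, 0.001], [0.0, -0.002, -1.0]]
force: [0.7, -0.4, -0.1]
gripper_width: 51.2
```

Call:
jog_arm([
  {"ax": 0, "ay": 0, "az": 8, "tx": 17, "ty": 42, "tz": 0, "fingers": 0},
  {"ax": 0, "ay": 0, "az": 16, "tx": 34, "ty": 84, "tz": 0, "fingers": 0},
  {"ax": 0, "ay": 0, "az": 24, "tx": 51, "ty": 126, "tz": 0, "fingers": 0},
  {"ax": 0, "ay": 0, "az": 30, "tx": 68, "ty": 168, "tz": 0, "fingers": 0},
  {"ax": 0, "ay": 0, "az": 33, "tx": 85, "ty": 210, "tz": 0, "fingers": 0},
])

```text
time: 1.1
position: [412.0, -125.2, 194.2]
tcp_rot: [[-0.127, 0.992, -0.002], [0.992, 0.127, 0.0], [0.0, -0.002, -1.0]]
force: [0.9, -0.3, 0.2]
gripper_width: 44.1
```

```bash
python3 - <<'E'
from h import *
togo([525,133,195],toolR(6.5,10))
E
```

```text
t 1.1 p [ 412.  -125.2  194.2] F [ 0.9 -0.3  0.2] w 44.1 q [-21. -21.  94.  -0. 107. -29.]
dpos [113.  258.2   0.8] rotvec [  1.2 -10.1  -0.8]
```

Call:
jog_arm([
  {"ax": 0, "ay": -2, "az": 0, "tx": 20, "ty": 44, "tz": 0, "fingers": 0},
  {"ax": 0, "ay": -4, "az": 0, "tx": 40, "ty": 88, "tz": 0, "fingers": 0},
  {"ax": 0.5, "ay": -6, "az": 0, "tx": 60, "ty": 132, "tz": 0, "fingers": 0},
  {"ax": 1, "ay": -8, "az": 0, "tx": 80, "ty": 176, "tz": 0, "fingers": 0},
  {"ax": 1.2, "ay": -10, "az": -0.8, "tx": 100, "ty": 220, "tz": 0, "fingers": 0},
])

```text
time: 1.6
position: [512.3, 96.7, 194.0]
tcp_rot: [[-0.113, 0.979, 0.173], [0.994, 0.111, 0.02], [0.001, 0.174, -0.985]]
force: [0.2, -1.1, 0.3]
gripper_width: 44.1
```

Call:
jog_arm([
  {"ax": 0, "ay": 0, "az": 0, "tx": 13, "ty": 38, "tz": 0, "fingers": 0},
  {"ax": 0, "ay": 0, "az": 0, "tx": 13, "ty": 38, "tz": -40, "fingers": 0},
  {"ax": 0, "ay": 0, "az": 0, "tx": 13, "ty": 38, "tz": -80, "fingers": 0},
  {"ax": 0, "ay": 0, "az": 0, "tx": 13, "ty": 38, "tz": -105, "fingers": 0},
  {"ax": 0, "ay": 0, "az": 0, "tx": 13, "ty": 38, "tz": -105, "fingers": 0},
])

```text
time: 2.1
position: [522.3, 134.3, 83.3]
tcp_rot: [[-0.113, 0.98, 0.164], [0.994, 0.111, 0.019], [-0.0, 0.165, -0.986]]
force: [-0.0, 0.9, 0.1]
gripper_width: 43.9
```

```bash
python3 - <<'E'
from h import *
togo([525,133,23],toolR(6.5,10))
s=vision.snapshot("top"); cv2.imwrite("pics/top1.png",cv2.resize(s["pixels"][120:280,140:340,::-1],None,fx=3,fy=3))
E
```

```text
t 2.1 p [522.3 134.3  83.3] F [-0.   0.9  0.1] w 43.9 q [ 11. -13. 100.  -1.  84.   5.]
dpos [  2.7  -1.3 -60.3] rotvec [ 0.1 -0.5  0. ]
```

View pics/top1.png

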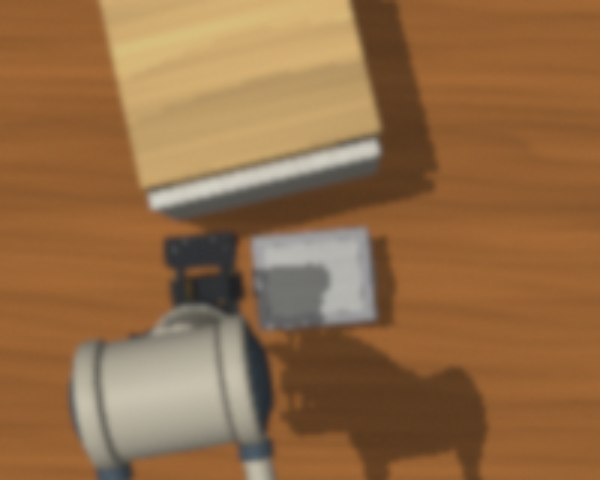

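The gripper, at crop (205,270), is just left of the tin (crop 250–375, 230–328), and its body clears the door. Next I descend and push along the tin's -y.

Call:
jog_arm([
  {"ax": 0, "ay": -0.5, "az": 0, "tx": 2, "ty": 0, "tz": -35, "fingers": 0},
  {"ax": 0, "ay": -0.5, "az": 0, "tx": 2, "ty": 0, "tz": -60, "fingers": 0},
  {"ax": 0, "ay": -0.5, "az": 0, "tx": 2, "ty": -1, "tz": -60, "fingers": 0},
  {"ax": 0, "ay": -0.5, "az": 0, "tx": 3, "ty": -8, "tz": -60, "fingers": 0},
  {"ax": 0, "ay": -0.5, "az": 0, "tx": 4, "ty": -16, "tz": -60, "fingers": 0},
])

```text
time: 2.65
position: [529.7, 118.2, 30.1]
tcp_rot: [[-0.113, 0.977, 0.181], [0.994, 0.111, 0.02], [-0.001, 0.182, -0.983]]
force: [0.4, 0.6, -0.5]
gripper_width: 44.3
```

Call:
jog_arm([
  {"ax": 0, "ay": 0, "az": 0, "tx": 1, "ty": -8, "tz": 0, "fingers": 0},
  {"ax": 0, "ay": 0, "az": 0, "tx": 2, "ty": -16, "tz": 0, "fingers": 0},
  {"ax": 0, "ay": 0, "az": 0, "tx": 3, "ty": -24, "tz": 0, "fingers": 0},
  {"ax": 0, "ay": 0, "az": 0, "tx": 4, "ty": -33, "tz": 0, "fingers": 0},
  {"ax": 0, "ay": 0, "az": 0, "tx": 5, "ty": -42, "tz": 0, "fingers": 0},
])

```text
time: 3.15
position: [534.8, 75.9, 30.5]
tcp_rot: [[-0.113, 0.977, 0.182], [0.994, 0.111, 0.021], [0.0, 0.183, -0.983]]
force: [-2.6, 4.9, 4.3]
gripper_width: 43.8
```

```bash
cat >> h.py <<'E'
def tin(r0=192,r1=250,c0=200,c1=370):
    s=vision.snapshot("top"); P=cloud(s); z=P[...,2]
    hsv=cv2.cvtColor(s["pixels"],cv2.COLOR_RGB2HSV)
    m=(z>46)&(z<64)&(hsv[...,1]<60); k=np.zeros_like(m); k[r0:r1,c0:c1]=1; m&=k
    n,l,st,_=cv2.connectedComponentsWithStats(m.astype(np.uint8)); i=1+st[1:,4].argmax()
    p=P[l==i]; r=cv2.minAreaRect(p[:,:2].astype(np.float32)); print("tin",len(p),p[:,2].mean().round(1),np.round(r[0],1),np.round(r[1],1),round(r[2],1))
    c=np.radians(15); d=cv2.boxPoints(r)-[760.5,119.7]
    print("corners in cupboard frame",(d@np.array([[np.cos(c),-np.sin(c)],[np.sin(c),np.cos(c)]])).round(0).tolist())
    return s
E
python3 - <<'E'
from h import *
togo([544,-61,23],toolR(6.5,10))
tin()
E
```

```text
t 3.15 p [534.8  75.9  30.5] F [-2.6  4.9  4.3] w 43.8 q [  4. -13. 105.   0.  77.  -2.]
dpos [   9.2 -136.9   -7.5] rotvec [-0.1  0.5  0. ]
tin 890 55.5 [571.6   7.8] [100.4 106.9] 17.2
corners in cupboard frame [[-264.0, -8.0], [-260.0, -115.0], [-159.0, -111.0], [-163.0, -4.0]]
```

```bash
python3 - <<'E'
from h import *
s=vision.snapshot("top"); cv2.imwrite("pics/top2.png",cv2.resize(s["pixels"][140:260,180:340,::-1],None,fx=4,fy=4))
E
```

```text
(no output)
```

View pics/top2.png

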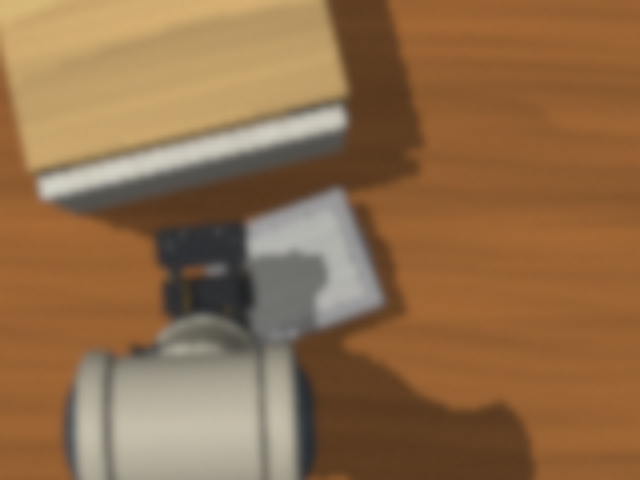

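The tin has turned about 10° counter-clockwise, with its right edge running from crop (340,187) to (385,300). Only the near finger still touches it. I'll back off, re-centre on the tin at its new yaw, and open the fingers wider.

Call:
jog_arm([
  {"ax": 0, "ay": 0, "az": 0, "tx": 0, "ty": 8, "tz": 0, "fingers": 0},
  {"ax": 0, "ay": 0, "az": 0, "tx": -1, "ty": 20, "tz": 0, "fingers": 0.36},
  {"ax": 0, "ay": 0, "az": 0, "tx": -1, "ty": 20, "tz": 0, "fingers": 0.36},
])

```text
time: 3.55
position: [533.7, 96.1, 29.6]
tcp_rot: [[-0.113, 0.977, 0.181], [0.994, 0.112, 0.019], [-0.002, 0.182, -0.983]]
force: [-0.1, 0.0, 0.6]
gripper_width: 56.3
```

```bash
python3 - <<'E'
from h import *
togo([545,96,28],toolR(17,15))
tin()
E
```

```text
t 3.55 p [533.7  96.1  29.6] F [-0.1  0.   0.6] w 56.3 q [  7. -13. 105.  -0.  77.   0.]
dpos [11.3 -0.1 -1.6] rotvec [ 1.  -4.4 10.5]
tin 1089 55.5 [569.3  17.1] [ 98.6 126.5] 22.1
corners in cupboard frame [[-268.0, 7.0], [-252.0, -118.0], [-154.0, -106.0], [-170.0, 19.0]]
```

Call:
jog_arm([
  {"ax": 0.5, "ay": -2, "az": 7, "tx": 3, "ty": 1, "tz": 0, "fingers": 0.36},
  {"ax": 1, "ay": -4.4, "az": 14, "tx": 7, "ty": 1, "tz": -2, "fingers": 0.36},
  {"ax": 1, "ay": -4.4, "az": 14, "tx": 7, "ty": 1, "tz": -2, "fingers": 0.36},
])

```text
time: 3.9
position: [540.0, 96.2, 26.8]
tcp_rot: [[-0.351, 0.904, 0.243], [0.936, 0.34, 0.088], [-0.003, 0.258, -0.966]]
force: [-0.5, -0.8, -0.1]
gripper_width: 59.7
```

Call:
jog_arm([
  {"ax": 0, "ay": 0, "az": 0, "tx": 2, "ty": -7, "tz": 0, "fingers": 0.36},
  {"ax": 0, "ay": 0, "az": 0, "tx": 4, "ty": -14, "tz": 0, "fingers": 0.36},
  {"ax": 0, "ay": 0, "az": 0, "tx": 6, "ty": -21, "tz": 0, "fingers": 0.36},
  {"ax": 0, "ay": 0, "az": 0, "tx": 8, "ty": -28, "tz": 0, "fingers": 0.36},
  {"ax": 0, "ay": 0, "az": 0, "tx": 10, "ty": -35, "tz": 0, "fingers": 0.36},
])

```text
time: 4.4
position: [550.1, 60.7, 26.8]
tcp_rot: [[-0.351, 0.905, 0.242], [0.936, 0.34, 0.088], [-0.003, 0.257, -0.966]]
force: [-1.7, 1.5, 1.3]
gripper_width: 59.7
```

Call:
jog_arm([
  {"ax": 0, "ay": 0, "az": 0, "tx": 2, "ty": -7, "tz": 0, "fingers": 0.36},
  {"ax": 0, "ay": 0, "az": 0, "tx": 4, "ty": -14, "tz": 0, "fingers": 0.36},
  {"ax": 0, "ay": 0, "az": 0, "tx": 6, "ty": -21, "tz": 0, "fingers": 0.36},
  {"ax": 0, "ay": 0, "az": 0, "tx": 8, "ty": -28, "tz": 0, "fingers": 0.36},
  {"ax": 0, "ay": 0, "az": 0, "tx": 8, "ty": -28, "tz": 0, "fingers": 0.36},
])

```text
time: 4.9
position: [557.9, 31.7, 26.6]
tcp_rot: [[-0.35, 0.905, 0.241], [0.937, 0.339, 0.087], [-0.003, 0.256, -0.967]]
force: [-3.6, -0.0, 1.9]
gripper_width: 60.0
```

```bash
python3 - <<'E'
from h import *
togo([545,96,28],toolR(20,15))
s=tin(); cv2.imwrite("pics/top3.png",cv2.resize(s["pixels"][140:260,180:340,::-1],None,fx=4,fy=4))
E
```

```text
t 4.9 p [557.9  31.7  26.6] F [-3.6 -0.   1.9] w 60.0 q [ -4. -13. 107.   6.  73. -26.]
dpos [-12.9  64.3   1.4] rotvec [ 0.2 -0.1 -0.5]
tin 530 55.6 [598.9 -23.7] [82.7 99.4] 46.2
corners in cupboard frame [[-254.0, -76.0], [-203.0, -161.0], [-132.0, -118.0], [-184.0, -33.0]]
```

View pics/top3.png

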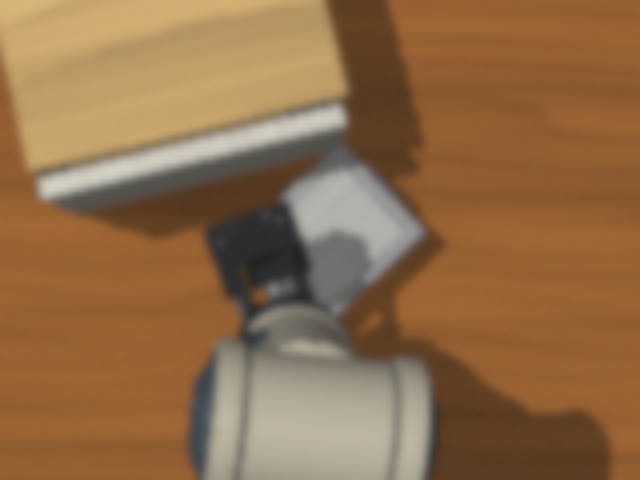

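The tin is now at about 46°, with its top corner at crop (345,150) and right corner at (425,230). That turn shouldn't be possible if the far finger were touching, so I'll check with the wrist camera.

```bash
python3 - <<'E'
from h import *
s=vision.snapshot("wrist"); cv2.imwrite("pics/w0.png",s["pixels"][...,::-1]); print(s["tool_from_camera"])
E
```

```text
[[-8.25280400e-04 -9.58180394e-01 -2.86163681e-01  7.89182154e+01]
 [ 9.99999657e-01 -8.11622134e-04 -1.66337324e-04 -7.43731218e-01]
 [-7.28756142e-05 -2.86163720e-01  9.58180735e-01 -1.87513986e+02]
 [ 0.00000000e+00  0.00000000e+00  0.00000000e+00  1.00000000e+00]]
```

View pics/w0.png

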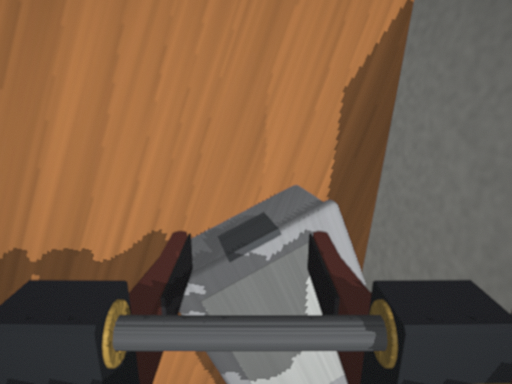

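The far (right) finger's tip, at (320,235), sits over the lid instead of behind the +y face, so it slipped over the tin. I'll lift off, shut the fingers and push with one low, vertical finger.

Call:
jog_arm([
  {"ax": 0, "ay": 0, "az": 0, "tx": 0, "ty": 0, "tz": 15, "fingers": 0.36},
  {"ax": 0, "ay": 0, "az": 0, "tx": 0, "ty": 0, "tz": 45, "fingers": 0.36},
  {"ax": 0, "ay": 0, "az": 0, "tx": -15, "ty": 20, "tz": 80, "fingers": 0},
  {"ax": 0, "ay": 0, "az": -8, "tx": -25, "ty": 35, "tz": 100, "fingers": -1},
  {"ax": 0, "ay": 0, "az": -16, "tx": -30, "ty": 45, "tz": 100, "fingers": -1},
])

```text
time: 5.5
position: [530.3, 77.6, 133.6]
tcp_rot: [[-0.072, 0.961, 0.267], [0.997, 0.07, 0.016], [-0.003, 0.267, -0.964]]
force: [1.1, 0.7, 0.3]
gripper_width: 39.3
```

```bash
python3 - <<'E'
from h import *
togo([530,58,90],toolR(-44,0))
tin()
E
```

```text
t 5.5 p [530.3  77.6 133.6] F [1.1 0.7 0.3] w 39.3 q [  5. -21. 102.  -0.  83.   1.]
dpos [ -0.3 -19.6 -43.6] rotvec [  5.6  15.  -47.9]
tin 908 55.5 [595.6  -9.3] [ 99. 124.] 46.2
corners in cupboard frame [[-267.0, -55.0], [-203.0, -161.0], [-118.0, -109.0], [-182.0, -3.0]]
```

```bash
python3 - <<'E'
from h import *
s=tin(150,260); P=cloud(s); z=P[...,2]
hsv=cv2.cvtColor(s["pixels"],cv2.COLOR_RGB2HSV); m=(z>146)&(z<172)&(hsv[...,1]<60); m[:165]=0; m[215:]=0; m[:,:180]=0; m[:,280:]=0
r=cv2.minAreaRect(P[m][:,:2].astype(np.float32)); print("door",m.sum(),np.round(r[0],1),np.round(r[1],1),round(r[2],2)); print(cv2.boxPoints(r).round(1).tolist())
cv2.imwrite("pics/top4.png",cv2.resize(s["pixels"][150:240,200:320,::-1],None,fx=6,fy=6,interpolation=cv2.INTER_CUBIC))
E
```

```text
tin 1192 55.5 [597.   -9.6] [101.  126.3] 46.4
corners in cupboard frame [[-267.0, -55.0], [-202.0, -163.0], [-115.0, -110.0], [-181.0, -2.0]]
door 444 [652.4  90.9] [ 16.3 228.3] 15.21
[[614.5999755859375, 198.89999389648438], [674.5, -21.399999618530273], [690.2000122070312, -17.100000381469727], [630.2999877929688, 203.10000610351562]]
```

View pics/top4.png

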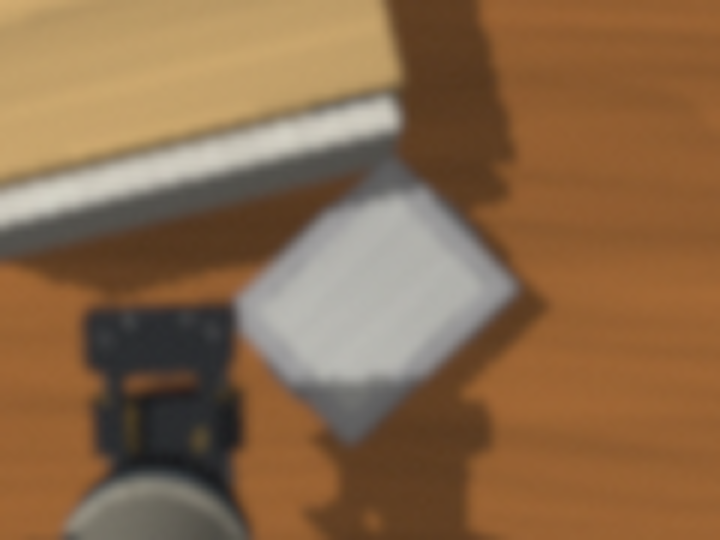

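The door strip still reads 15.2° against 14.9° before, so it is shut. The tin's upper corner, at crop (393,165), now stands at the door's free edge. I'll push on the left corner (crop (240,295)) straight along the door, which turns the tin clockwise and moves its corner away from the door.

```bash
python3 - <<'E'
from h import *
o=bot.observe(); 
A=Rot.from_matrix(toolR(-75,0)@o["tcp_rot"].T).as_rotvec(degrees=True); print(A.round(1), (A/2).round(1)); togo([578,97,15],toolR(-75,0))
E
```

```text
[  9.7  13.4 -79.1] [  4.8   6.7 -39.5]
t 5.6 p [528.8  78.9 129.8] F [-0.4 -0.7 -0.1] w 30.9 q [  5. -21. 102.  -0.  83.   0.]
dpos [  49.2   18.1 -114.8] rotvec [  9.7  13.4 -79.1]
```

Call:
jog_arm([
  {"ax": 1, "ay": 1.4, "az": -8, "tx": 10, "ty": 4, "tz": 0, "fingers": -1},
  {"ax": 2, "ay": 2.8, "az": -16, "tx": 20, "ty": 8, "tz": 0, "fingers": -1},
  {"ax": 3, "ay": 4, "az": -24, "tx": 30, "ty": 12, "tz": 0, "fingers": -1},
  {"ax": 4, "ay": 5.4, "az": -32, "tx": 40, "ty": 16, "tz": 0, "fingers": -1},
  {"ax": 4.8, "ay": 6.7, "az": -39.5, "tx": 49, "ty": 18, "tz": 0, "fingers": -1},
])

```text
time: 6.1
position: [578.7, 96.6, 129.7]
tcp_rot: [[0.576, 0.806, 0.133], [0.816, -0.577, -0.039], [0.046, 0.131, -0.99]]
force: [-0.3, -0.9, 0.5]
gripper_width: 0.5
```

Call:
jog_arm([
  {"ax": 1, "ay": 1.4, "az": -8, "tx": 0, "ty": 0, "tz": 0, "fingers": -1},
  {"ax": 2, "ay": 2.8, "az": -16, "tx": 0, "ty": 0, "tz": 0, "fingers": -1},
  {"ax": 3, "ay": 4, "az": -24, "tx": 0, "ty": 0, "tz": 0, "fingers": -1},
  {"ax": 4, "ay": 5.4, "az": -32, "tx": 0, "ty": 0, "tz": 0, "fingers": -1},
  {"ax": 4.8, "ay": 6.7, "az": -39.5, "tx": 0, "ty": 0, "tz": 0, "fingers": -1},
])

```text
time: 6.6
position: [579.2, 95.9, 129.5]
tcp_rot: [[0.966, 0.258, -0.003], [0.258, -0.966, 0.002], [-0.002, -0.002, -1.0]]
force: [0.8, -0.3, 0.8]
gripper_width: 0.5
```

```bash
python3 - <<'E'
from h import *
togo([578,97,16],toolR(-75,0))
E
```

```text
t 6.6 p [579.2  95.9 129.5] F [ 0.8 -0.3  0.8] w 0.5 q [ 6.  3. 79.  0. 98. 81.]
dpos [  -1.2    1.1 -113.5] rotvec [-0.1 -0.2  0. ]
```

Call:
jog_arm([
  {"ax": 0, "ay": 0, "az": 0, "tx": -1, "ty": 1, "tz": -40, "fingers": -1},
  {"ax": 0, "ay": 0, "az": 0, "tx": -1, "ty": 1, "tz": -80, "fingers": -1},
  {"ax": 0, "ay": 0, "az": 0, "tx": -1, "ty": 1, "tz": -108, "fingers": -1},
  {"ax": 0, "ay": 0, "az": 0, "tx": -1, "ty": 1, "tz": -113, "fingers": -1},
  {"ax": 0, "ay": 0, "az": 0, "tx": -1, "ty": 1, "tz": -113, "fingers": -1},
])

```text
time: 7.1
position: [577.9, 96.3, 15.9]
tcp_rot: [[0.966, 0.26, -0.005], [0.26, -0.966, 0.002], [-0.004, -0.003, -1.0]]
force: [-0.5, 0.6, 0.8]
gripper_width: 0.5
```

Call:
jog_arm([
  {"ax": 0, "ay": 0, "az": 0, "tx": 2, "ty": -8, "tz": 0, "fingers": -1},
  {"ax": 0, "ay": 0, "az": 0, "tx": 4, "ty": -16, "tz": 0, "fingers": -1},
  {"ax": 0, "ay": 0, "az": 0, "tx": 6, "ty": -23, "tz": 0, "fingers": -1},
  {"ax": 0, "ay": 0, "az": 0, "tx": 8, "ty": -30, "tz": 0, "fingers": -1},
  {"ax": 0, "ay": 0, "az": 0, "tx": 10, "ty": -37, "tz": 0, "fingers": -1},
])

```text
time: 7.6
position: [589.1, 60.1, 17.9]
tcp_rot: [[0.965, 0.261, -0.002], [0.261, -0.965, 0.004], [-0.0, -0.005, -1.0]]
force: [-1.9, 6.1, 5.2]
gripper_width: 0.4
```

```bash
cat >> h.py <<'E'
def door():
    s=vision.snapshot("top"); P=cloud(s); z=P[...,2]
    hsv=cv2.cvtColor(s["pixels"],cv2.COLOR_RGB2HSV); m=(z>146)&(z<172)&(hsv[...,1]<60); m[:165]=0; m[260:]=0; m[:,:180]=0; m[:,290:]=0
    r=cv2.minAreaRect(P[m][:,:2].astype(np.float32)); print("door",m.sum(),np.round(r[1],1),round(r[2],2),cv2.boxPoints(r).round(0).tolist())
    return s
E
python3 - <<'E'
from h import *
togo([578,97,16],toolR(-75,0)); tin(150,260); door()
E
```

```text
t 7.6 p [589.1  60.1  17.9] F [-1.9  6.1  5.2] w 0.4 q [ 2.  6. 88.  0. 86. 77.]
dpos [-11.1  36.9  -1.9] rotvec [-0.3 -0.1 -0.1]
tin 702 55.5 [598.1 -28.4] [ 97.4 125.6] 42.4
corners in cupboard frame [[-267.0, -68.0], [-210.0, -179.0], [-123.0, -134.0], [-181.0, -23.0]]
door 313 [109.5 228. ] 15.0 [[525.0, 175.0], [584.0, -46.0], [690.0, -17.0], [631.0, 203.0]]
```

The tin's corner is now past the door's edge, and the tin is turning clockwise as planned. I'll keep pushing.

Call:
jog_arm([
  {"ax": 0, "ay": 0, "az": 0, "tx": 2, "ty": -8, "tz": -1, "fingers": -1},
  {"ax": 0, "ay": 0, "az": 0, "tx": 4, "ty": -16, "tz": -2, "fingers": -1},
  {"ax": 0, "ay": 0, "az": 0, "tx": 6, "ty": -23, "tz": -2, "fingers": -1},
  {"ax": 0, "ay": 0, "az": 0, "tx": 8, "ty": -30, "tz": -2, "fingers": -1},
  {"ax": 0, "ay": 0, "az": 0, "tx": 10, "ty": -38, "tz": -2, "fingers": -1},
])

```text
time: 8.2
position: [599.8, 21.5, 16.4]
tcp_rot: [[0.966, 0.26, -0.0], [0.26, -0.966, 0.004], [0.001, -0.004, -1.0]]
force: [-0.3, 4.8, 5.4]
gripper_width: 0.5
```

```bash
python3 - <<'E'
from h import *
togo([578,97,16],toolR(-75,0)); tin(150,260)
E
```

```text
t 8.2 p [599.8  21.5  16.4] F [-0.3  4.8  5.4] w 0.5 q [-1.  7. 86.  0. 86. 74.]
dpos [-21.8  75.5  -0.4] rotvec [-0.2 -0.  -0.1]
tin 598 55.5 [605.5 -72.5] [ 98.8 111.8] 36.1
corners in cupboard frame [[-266.0, -111.0], [-225.0, -215.0], [-133.0, -180.0], [-174.0, -76.0]]
```

Call:
jog_arm([
  {"ax": 0, "ay": 0, "az": 0, "tx": 2, "ty": -8, "tz": 0, "fingers": -1},
  {"ax": 0, "ay": 0, "az": 0, "tx": 4, "ty": -16, "tz": 0, "fingers": -1},
  {"ax": 0, "ay": 0, "az": 0, "tx": 6, "ty": -24, "tz": 0, "fingers": -1},
  {"ax": 0, "ay": 0, "az": 0, "tx": 8, "ty": -32, "tz": 0, "fingers": -1},
  {"ax": 0, "ay": 0, "az": 0, "tx": 10, "ty": -40, "tz": 0, "fingers": -1},
])

```text
time: 8.75
position: [610.1, -20.8, 16.3]
tcp_rot: [[0.966, 0.259, -0.0], [0.259, -0.966, 0.003], [0.0, -0.003, -1.0]]
force: [-1.2, 3.8, 0.7]
gripper_width: 0.7
```

Call:
jog_arm([
  {"ax": 0, "ay": 0, "az": 0, "tx": 2, "ty": -8, "tz": 0, "fingers": -1},
  {"ax": 0, "ay": 0, "az": 0, "tx": 4, "ty": -16, "tz": 0, "fingers": -1},
  {"ax": 0, "ay": 0, "az": 0, "tx": 6, "ty": -24, "tz": 0, "fingers": -1},
  {"ax": 0, "ay": 0, "az": 0, "tx": 8, "ty": -32, "tz": 0, "fingers": -1},
  {"ax": 0, "ay": 0, "az": 0, "tx": 9, "ty": -36, "tz": 0, "fingers": -1},
])

```text
time: 9.25
position: [619.4, -57.7, 16.3]
tcp_rot: [[0.966, 0.259, -0.0], [0.259, -0.966, 0.003], [0.001, -0.002, -1.0]]
force: [1.1, 3.3, 2.5]
gripper_width: 0.1
```

```bash
python3 - <<'E'
from h import *
togo([578,97,16],toolR(-75,0)); s=tin(150,260)
cv2.imwrite("pics/top5.png",cv2.resize(s["pixels"][130:250,180:340,::-1],None,fx=4,fy=4))
E
```

```text
t 9.25 p [619.4 -57.7  16.3] F [1.1 3.3 2.5] w 0.1 q [-9. 11. 83.  0. 87. 66.]
dpos [-41.4 154.7  -0.3] rotvec [-0.1 -0.   0. ]
tin 324 55.4 [ 597.8 -188.1] [ 54.6 109.3] 80.0
corners in cupboard frame [[-298.0, -257.0], [-199.0, -303.0], [-176.0, -254.0], [-275.0, -207.0]]
```

View pics/top5.png

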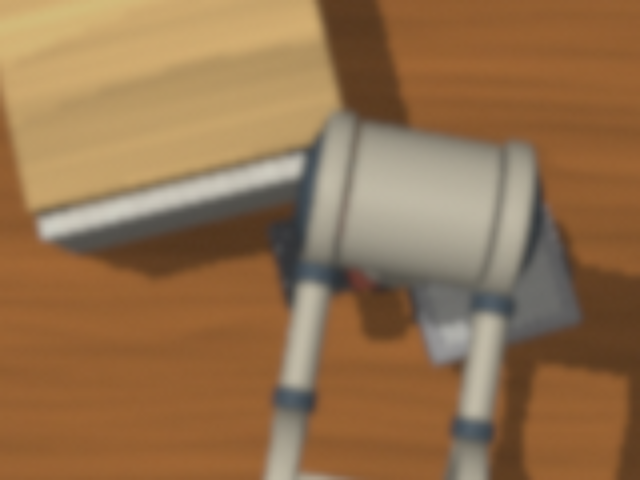

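The arm hides part of the tin, which now lies at crop (430–580, 210–365), to the right of the door's edge. I'll back off, rise and tilt for the press, then check the tin with the arm out of the way.

Call:
jog_arm([
  {"ax": 0, "ay": 0, "az": 0, "tx": -2, "ty": 8, "tz": 0, "fingers": -1},
  {"ax": 0, "ay": 0, "az": 0, "tx": -8, "ty": 30, "tz": 0, "fingers": -1},
  {"ax": 1, "ay": -4, "az": 0, "tx": -8, "ty": 30, "tz": 40, "fingers": -1},
  {"ax": 2.4, "ay": -9, "az": 0, "tx": -8, "ty": 40, "tz": 80, "fingers": -1},
  {"ax": 3.9, "ay": -14.5, "az": 0, "tx": -8, "ty": 55, "tz": 106, "fingers": -1},
])

```text
time: 9.8
position: [612.3, -3.2, 125.5]
tcp_rot: [[0.931, 0.258, 0.256], [0.249, -0.966, 0.069], [0.265, -0.0, -0.964]]
force: [0.4, -0.4, 0.4]
gripper_width: 0.5
```

```bash
python3 - <<'E'
from h import *
R=Rot.from_rotvec([3.9,-14.5,0],degrees=True).as_matrix()@toolR(-75,0)
togo([625,1.5,122],R); s=tin(150,270)
cv2.imwrite("pics/top6.png",cv2.resize(s["pixels"][130:250,180:340,::-1],None,fx=4,fy=4))
door()
E
```

```text
t 9.8 p [612.3  -3.2 125.5] F [ 0.4 -0.4  0.4] w 0.5 q [-7. -8. 92.  6. 82. 68.]
dpos [12.7  4.7 -3.5] rotvec [-0.1  0.4  0. ]
tin 699 55.6 [ 601.4 -163. ] [97.4 82.3] 17.3
corners in cupboard frame [[-277.0, -193.0], [-274.0, -275.0], [-177.0, -271.0], [-180.0, -189.0]]
door 445 [ 16.5 227.9] 15.16 [[615.0, 199.0], [674.0, -21.0], [690.0, -17.0], [631.0, 203.0]]
```

View pics/top6.png

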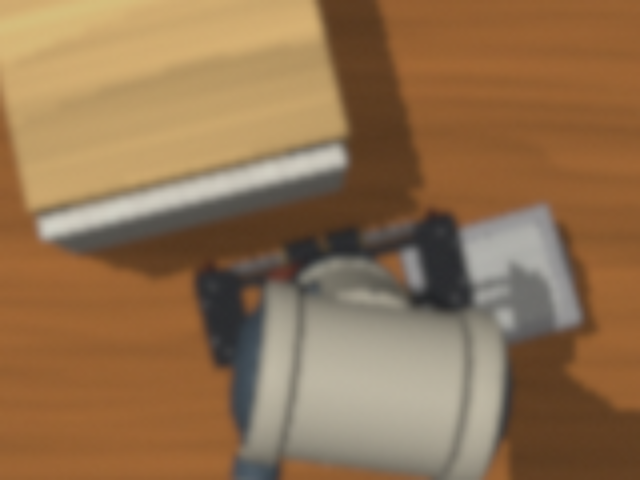

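The tin (right end at crop 550–580) is at 17° yaw. Its near side works out at about y = -150 in the cupboard's frame, well outside the door's sweep (-114), and the door is shut. Now the gentle press.

Call:
jog_arm([
  {"ax": 0, "ay": 0, "az": 0, "tx": 12, "ty": 4.7, "tz": -3.5, "fingers": -1},
  {"ax": 0, "ay": 0, "az": 0, "tx": 24, "ty": 8, "tz": -3.5, "fingers": -1},
  {"ax": 0, "ay": 0, "az": 0, "tx": 32, "ty": 10, "tz": -3.5, "fingers": -1},
  {"ax": 0, "ay": 0, "az": 0, "tx": 34, "ty": 10.5, "tz": -3.5, "fingers": -1},
  {"ax": 0, "ay": 0, "az": 0, "tx": 36, "ty": 11, "tz": -3.5, "fingers": -1},
])

```text
time: 10.4
position: [647.8, 8.5, 122.4]
tcp_rot: [[0.931, 0.259, 0.256], [0.25, -0.966, 0.069], [0.265, 0.0, -0.964]]
force: [0.2, 0.1, -0.7]
gripper_width: 0.3
```

Call:
jog_arm([
  {"ax": 0, "ay": 0, "az": 0, "tx": 1, "ty": 0.3, "tz": 0, "fingers": -1},
  {"ax": 0, "ay": 0, "az": 0, "tx": 2, "ty": 0.5, "tz": 0, "fingers": -1},
  {"ax": 0, "ay": 0, "az": 0, "tx": 3, "ty": 0.8, "tz": 0, "fingers": -1},
  {"ax": 0, "ay": 0, "az": 0, "tx": 4, "ty": 1, "tz": 0, "fingers": -1},
  {"ax": 0, "ay": 0, "az": 0, "tx": 5, "ty": 1.3, "tz": 0, "fingers": -1},
])

```text
time: 10.9
position: [652.9, 9.8, 122.6]
tcp_rot: [[0.931, 0.259, 0.257], [0.25, -0.966, 0.068], [0.266, 0.0, -0.964]]
force: [-0.1, 0.1, 0.1]
gripper_width: 0.1
```

Call:
jog_arm([
  {"ax": 0, "ay": 0, "az": 0, "tx": 1, "ty": 0.3, "tz": 0, "fingers": -1},
  {"ax": 0, "ay": 0, "az": 0, "tx": 2, "ty": 0.5, "tz": 0, "fingers": -1},
  {"ax": 0, "ay": 0, "az": 0, "tx": 3, "ty": 0.8, "tz": 0, "fingers": -1},
  {"ax": 0, "ay": 0, "az": 0, "tx": 4, "ty": 1, "tz": 0, "fingers": -1},
])

```text
time: 11.3
position: [656.9, 10.8, 122.6]
tcp_rot: [[0.931, 0.259, 0.257], [0.25, -0.966, 0.068], [0.266, 0.0, -0.964]]
force: [-0.2, 0.1, -0.0]
gripper_width: 0.2
```

Call:
jog_arm([
  {"ax": 0, "ay": 0, "az": 0, "tx": 1, "ty": 0.3, "tz": 0, "fingers": -1},
  {"ax": 0, "ay": 0, "az": 0, "tx": 2, "ty": 0.5, "tz": 0, "fingers": -1},
  {"ax": 0, "ay": 0, "az": 0, "tx": 3, "ty": 0.8, "tz": 0, "fingers": -1},
])

```text
time: 11.6
position: [660.0, 11.6, 122.6]
tcp_rot: [[0.931, 0.259, 0.257], [0.25, -0.966, 0.068], [0.266, 0.0, -0.964]]
force: [0.0, -0.3, -0.3]
gripper_width: 0.3
```

Call:
jog_arm([
  {"ax": 0, "ay": 0, "az": 0, "tx": 1, "ty": 0.3, "tz": 0, "fingers": -1},
  {"ax": 0, "ay": 0, "az": 0, "tx": 2, "ty": 0.5, "tz": 0, "fingers": -1},
  {"ax": 0, "ay": 0, "az": 0, "tx": 3, "ty": 0.8, "tz": 0, "fingers": -1},
])

```text
time: 11.9
position: [662.5, 12.2, 122.5]
tcp_rot: [[0.931, 0.259, 0.255], [0.25, -0.966, 0.068], [0.264, 0.0, -0.964]]
force: [-4.2, -0.8, 2.1]
gripper_width: 0.3
```

Call:
jog_arm([
  {"ax": 0, "ay": 0, "az": 0, "tx": 1, "ty": 0.3, "tz": 0, "fingers": -1},
  {"ax": 0, "ay": 0, "az": 0, "tx": 2, "ty": 0.5, "tz": 0, "fingers": -1},
  {"ax": 0, "ay": 0, "az": 0, "tx": 3, "ty": 0.8, "tz": 0, "fingers": -1},
])

```text
time: 12.2
position: [665.4, 12.8, 122.5]
tcp_rot: [[0.932, 0.259, 0.255], [0.25, -0.966, 0.068], [0.264, 0.001, -0.965]]
force: [-3.8, -1.7, 1.7]
gripper_width: 0.3
```

Call:
jog_arm([
  {"ax": 0, "ay": 0, "az": 0, "tx": 1, "ty": 0.3, "tz": 0, "fingers": -1},
  {"ax": 0, "ay": 0, "az": 0, "tx": 2, "ty": 0.5, "tz": 0, "fingers": -1},
  {"ax": 0, "ay": 0, "az": 0, "tx": 2.5, "ty": 0.6, "tz": 0, "fingers": -1},
])

```text
time: 12.5
position: [666.8, 13.1, 122.4]
tcp_rot: [[0.932, 0.259, 0.252], [0.25, -0.966, 0.067], [0.261, 0.001, -0.965]]
force: [-11.5, -2.7, 5.3]
gripper_width: 0.3
```

That reads like the stop. I'll hold briefly, then back off slowly.

Call:
jog_arm([
  {"ax": 0, "ay": 0, "az": 0, "tx": 0.5, "ty": 0.1, "tz": 0, "fingers": -1},
  {"ax": 0, "ay": 0, "az": 0, "tx": 0.5, "ty": 0.1, "tz": 0, "fingers": -1},
  {"ax": 0, "ay": 0, "az": 0, "tx": 0.5, "ty": 0.1, "tz": 0, "fingers": -1},
  {"ax": 0, "ay": 0, "az": 0, "tx": 0.5, "ty": 0.1, "tz": 0, "fingers": -1},
])

```text
time: 12.9
position: [666.5, 13.0, 122.4]
tcp_rot: [[0.933, 0.259, 0.25], [0.25, -0.966, 0.067], [0.259, 0.0, -0.966]]
force: [-8.6, -1.2, 4.2]
gripper_width: 0.3
```

Call:
jog_arm([
  {"ax": 0, "ay": 0, "az": 0, "tx": -4, "ty": -1, "tz": 0, "fingers": -1},
  {"ax": 0, "ay": 0, "az": 0, "tx": -9, "ty": -2.4, "tz": 0, "fingers": -1},
  {"ax": 0, "ay": 0, "az": 0, "tx": -15, "ty": -4, "tz": 0, "fingers": -1},
  {"ax": 0, "ay": 0, "az": 0, "tx": -22, "ty": -6, "tz": 0, "fingers": -1},
  {"ax": 0, "ay": 0, "az": 0, "tx": -30, "ty": -8, "tz": 0, "fingers": -1},
])

```text
time: 13.4
position: [635.7, 5.3, 122.1]
tcp_rot: [[0.933, 0.26, 0.25], [0.251, -0.966, 0.067], [0.259, -0.0, -0.966]]
force: [-3.2, 2.0, -0.2]
gripper_width: 1.1
```

```bash
python3 - <<'E'
from h import *
door()
E
```

```text
door 381 [ 16.2 227.5] 7.65 [[614.0, 201.0], [645.0, -24.0], [661.0, -22.0], [630.0, 204.0]]
```

The door is following the finger. I'll keep backing off.

Call:
jog_arm([
  {"ax": 0, "ay": 0, "az": 0, "tx": -8, "ty": -2, "tz": 0, "fingers": -1},
  {"ax": 0, "ay": 0, "az": 0, "tx": -17, "ty": -4.5, "tz": 0, "fingers": -1},
  {"ax": 0, "ay": 0, "az": 0, "tx": -26, "ty": -7, "tz": 0, "fingers": -1},
  {"ax": 0, "ay": 0, "az": 0, "tx": -36, "ty": -9.6, "tz": 0, "fingers": -1},
  {"ax": 0, "ay": 0, "az": 0, "tx": -46, "ty": -12, "tz": 0, "fingers": -1},
])

```text
time: 13.95
position: [588.1, -7.5, 122.3]
tcp_rot: [[0.933, 0.259, 0.25], [0.25, -0.966, 0.067], [0.259, 0.0, -0.966]]
force: [-1.0, 1.8, -0.1]
gripper_width: 0.4
```

Call:
jog_arm([
  {"ax": 0, "ay": 0, "az": 0, "tx": -10, "ty": -2.6, "tz": 0, "fingers": -1},
  {"ax": 0, "ay": 0, "az": 0, "tx": -20, "ty": -5, "tz": 0, "fingers": -1},
  {"ax": 0, "ay": 0, "az": 0, "tx": -35, "ty": -9, "tz": 0, "fingers": -1},
  {"ax": 0, "ay": 0, "az": 0, "tx": -55, "ty": -14, "tz": 0, "fingers": -1},
  {"ax": 0, "ay": 0, "az": 0, "tx": -80, "ty": -20, "tz": 0, "fingers": -1},
])

```text
time: 14.45
position: [507.6, -28.2, 122.5]
tcp_rot: [[0.933, 0.259, 0.251], [0.25, -0.966, 0.066], [0.26, 0.002, -0.966]]
force: [-0.2, -0.2, 0.4]
gripper_width: 0.5
```

Call:
jog_arm([
  {"ax": 0, "ay": 0, "az": 0, "tx": -30, "ty": 0, "tz": 10, "fingers": -1},
  {"ax": 0, "ay": 0, "az": 0, "tx": -50, "ty": 0, "tz": 30, "fingers": -1},
  {"ax": 0, "ay": 0, "az": 0, "tx": -60, "ty": 0, "tz": 50, "fingers": -1},
  {"ax": 0, "ay": 0, "az": 0, "tx": -60, "ty": 0, "tz": 60, "fingers": -1},
  {"ax": 0, "ay": 0, "az": 0, "tx": -60, "ty": 0, "tz": 60, "fingers": -1},
])

```text
time: 14.95
position: [448.7, -28.8, 184.8]
tcp_rot: [[0.932, 0.258, 0.256], [0.25, -0.966, 0.064], [0.264, 0.004, -0.965]]
force: [-0.6, -0.0, 0.7]
gripper_width: 0.0
```

```bash
python3 - <<'E'
from h import *
togo([0,0,0],np.eye(3)); door(); s=tin(150,270)
cv2.imwrite("pics/top7.png",cv2.resize(s["pixels"][120:270,100:440,::-1],None,fx=2.2,fy=2.2))
E
```

```text
t 14.95 p [448.7 -28.8 184.8] F [-0.6 -0.   0.7] w 0.0 q [-14. -34. 106.   7.  94.  62.]
dpos [-448.7   28.8 -184.8] rotvec [175.2  23.1  23.6]
door 415 [227.2  15.9] 70.35 [[538.0, -7.0], [553.0, -12.0], [629.0, 202.0], [614.0, 207.0]]
tin 1204 55.6 [ 594.7 -141.4] [ 97.3 128.3] 17.3
corners in cupboard frame [[-279.0, -147.0], [-274.0, -275.0], [-177.0, -271.0], [-182.0, -143.0]]
```

View pics/top7.png

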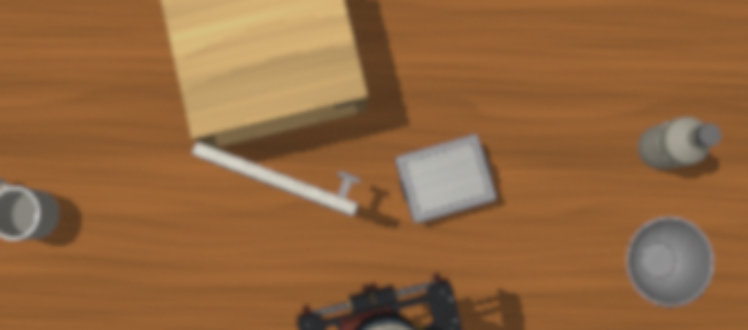

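The door is swung out to its stop: 15.2° + 19.65° ≈ 0.60 rad. The tin, at crop (445,180), stands clear of its edge, and the bowl, bottle and mug haven't moved. The arm touches nothing.

```bash
python3 -c "
from station import job; print(job.close_job())"
```

```text
the job is handed in; nothing more can be done
None
```

The door is open at its stop, about 0.60 rad, and the tin stands clear beside it. I pushed the tin along the worktop past the door's free edge, pressed the door in near that edge and backed off slowly, and the door swung out. The job was handed in at about 15 s.

**Last checks:**
- **Tin:** flat on the worktop (lid at 55.6 mm), with its nearest side at y ≈ -143 mm in the cupboard's frame. That is about 29 mm beyond the door's sweep.
- **Door press:** the wrist force peaked at about 13 N in the press readings, more than the 6 to 8 N needed, because I ran onto the hard stop.
- **Bystanders and arm:** the bowl, bottle and mug looked unmoved in the last picture. The force on the tool was about zero.

**What went wrong on the way:**
- **Two-finger push:** the first pushes, with the fingers open and tilted, turned the tin about 40° instead of moving it straight. One finger slid over the lid.
- **Corner near the door:** that turn brought a corner of the tin up to the shut door, and it may have touched it lightly. The door still measured shut before the press (15.2° against 14.9° at the start, which is within noise). I finished the push with one low, closed finger.
- **Press contact:** contact came about 8 mm later than I had calculated, so I found it by force.

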